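Close up the spice shelf for the night

ROBOT

A 6-joint arm with a two-finger parallel gripper is mounted at the origin on the work surface. World frame = base frame: x ahead of the robot, y to its left, z up, the work surface at z = 0. Lengths are in mm, angles in rad, forces in N, time in s.
With the tool pointing down it reaches from about 275 to 1000 mm from the base axis. Payload 8.4 kg.
Tool frame: the origin (TCP) lies midway between the tips of the shut fingers; the grasp point (between the pads) lies 19 mm behind it; z points along the fingers, x is the direction in which the jaws open and shut, and the axes are right-handed (so a half turn about z gives the same grasp; the last joint's range is limited). The gripper opens to 85 mm and grips with 20 to 120 N. Pads are 22 mm wide; open, the fingers measure 114 mm over their backs; the gripper's body (76 mm by 85 mm) begins 54 mm behind the grasp point. The pads swing forward as they close: fully open they stand 13 mm farther back than shut.
Start: joints at [1.286, 0.353, 1.633, -0, 1.155, -0.002], TCP at [174.402, 600.177, 231.281] pointing down, gripper open.
Joint ranges: [-2.63, 2.63], [-0.92, 2.1], [0.06, 2.66], [-1.3, 4.44], [0, 2.69], [-3.02, 3.02]. Speed limits (rad/s): [2.22, 2.22, 2.79, 3.14, 3.14, 3.14].

INTERFACE

Orientations are given as [roll, pitch, yaw] about the fixed x, y, z axes, in that order (R = Rz(yaw) Ry(pitch) Rx(roll)).
In Python, from rig import sense, grab_frame, camera_model, job gives the robot as it stands.
- The arm moves only by the tool arm_command, never from a script. Its argument "plan" is a list of rows, each an object with "translation": the shift along the tool's x, y, z in cm, a list of three; "twist": the turn about the tool's z in rad; "gripper": the opening, from 0 (shut) to 1 (fully open). A call has exactly 5 rows; each row is the pose to reach, as a shift and turn from the pose measured when the call began, along the tool's axes at that moment; what a row does not reach only later rows make up. A row lasts 1/12 s, in which the tool goes at most 41.7 mm and 7.16 degrees, less where a joint would pass 70% of its speed; a pose out of reach is approached as far as the arm can. A call with a gripper value outside its range is refused whole. The fingers move at their own pace and stop on an object; "squeeze" is the grip in N (left out, the last holds). Time passes only in rows, so rows that repeat a pose let the fingers close, or fill a call up. It gives the time, the measured TCP pose, the force and the opening at its end, in the units of the state.
- sense(): the state, without advancing time (a new reading comes with each control period).
- grab_frame(name): name is "scene" or "top"; returns the picture (480x640x3 uint8, blue, green, red); there is no depth.
- camera_model(name): a dict with "fx", "fy", "cx", "cy" (pixels), "pose" (4x4, takes a point from camera to world coordinates). Camera axes: x right, y down, z forward; pixel columns grow to the right and rows downward; lengths in mm; the calibration is good to about 2 mm. A picture is of the moment at which its call begins. camera_model takes no time and is no camera call.
- job.sign_off(): hands the job in, once; it reports no verdict.
The state is a dict: "clock": time; "qpos": joint angles; "qvel": joint speeds; "joint_efforts": joint torques, N m; "eef_pos": TCP position; "tcp_rot": TCP orientation; "contact_force": force on the tool from outside, world axes, zero at the start; "wrist_torque": the same for the moment, N m; "opening": opening from 0.0 (shut) to 1.0 (fully open).
Only numpy, scipy, OpenCV 4.12 (cv2) and the standard library are available. Lean on these libraries where they do the work, as an engineer would, in place of code of your own. Each camera call takes 0.05 s, during which the arm holds its last target.

TASK

Close up the spice shelf for the night: first push the scoop along the plank and off its front edge, so that it drops into the open bin below (do not pick it up). Then sweep the four close-set toggles of the switch bank off in one finger drag along the row, without taking the finger away part-way, and leave the lone toggle that stands apart at the end of the row on. Leave everything else on the plank where it is.

Things in the scene. Friction and masses are not known exactly. Their poses are not given: they have to be found in the camera images.
- scoop_mid (a point): loose green plastic scoop on the plank, about 70 g. The point is the middle of its trough, half-way up (17 mm over the plank). Trough 90 mm along the scoop's y, 60 mm along its x, 34 mm high, upright side walls, open on top and at its +y end; an 18 mm thick handle runs on from the -y end to a tip 104 mm from this point, 25 mm over the plank. z is up
- bin: grey plastic tilt-out bin, fixed, standing open just below the plank's front edge on the robot's side. Outer size 140 (x) x 260 (y) x 105 mm high, walls 4 mm, open on top; origin at the centre of its underside; z up, its +x wall is against the plank's edge. Its rim is 13 mm lower than the plank's top
- plank_edge (a point): middle of the upper front edge of the fixed teak plank (the edge facing the robot, which runs straight along world y). The plank's flat level top is at the height of this point, 130 mm above the counter, and stretches 380 mm from the edge in +x and 580 mm to either side
- bank: fixed white switch bank on the plank, a box 90 (x) x 370 (y) x 36 mm high; origin at the centre of its underside, z up. Five like black paddle toggles stand in a line along its y, at x = -12 mm: four close-set at y = -140, -82, -24, +34 mm, a lone one at y = +145. Hinges lie along x, 38 mm above the underside; ON leans 20 deg to -y, OFF is laid over to +y
- toggle1 (a joint): toggle 1 of the four close-set ones, counted from the bank's -y end. 0 rad = ON, leaning 0.35 rad to the bank's -y; grows as it swings to +y (0.35 = upright); stop at 1.75. Counts as off from 1.0 rad. It stays where it is left (hinge friction about 0.05 N m)
- toggle2 (a joint): toggle 2 of the four close-set ones, counted from the bank's -y end. 0 rad = ON, leaning 0.35 rad to the bank's -y; grows as it swings to +y (0.35 = upright); stop at 1.75. Counts as off from 1.0 rad. It stays where it is left (hinge friction about 0.05 N m)
- toggle3 (a joint): toggle 3 of the four close-set ones, counted from the bank's -y end. 0 rad = ON, leaning 0.35 rad to the bank's -y; grows as it swings to +y (0.35 = upright); stop at 1.75. Counts as off from 1.0 rad. It stays where it is left (hinge friction about 0.05 N m)
- toggle4 (a joint): toggle 4 of the four close-set ones, counted from the bank's -y end. 0 rad = ON, leaning 0.35 rad to the bank's -y; grows as it swings to +y (0.35 = upright); stop at 1.75. Counts as off from 1.0 rad. It stays where it is left (hinge friction about 0.05 N m)
- lone_toggle (a joint): the lone toggle at the bank's +y end; same make and meaning of values; starts ON and must stay ON
- toggle1_tip (a point): top end of toggle 1's paddle, in the middle of its 26 mm width (bank's x). A paddle is 10 mm thick and reaches 50 mm from its hinge. A finger dragged to the bank's +y with its tip 20 to 38 mm above the hinges (58 to 76 mm above the bank's underside) lays each paddle over and slides on across it; under 15 mm it jams on a laid-over paddle
- toggle4_tip (a point): top end of toggle 4's paddle, in the middle of its 26 mm width
- lone_toggle_tip (a point): top end of the lone toggle's paddle
- dabba: bystander, loose on the plank: round shut stainless steel spice box, 160 mm across, 62 mm high; origin at the centre of its underside
- canister1: bystander, loose on the plank: closed aluminium canister, 90 mm across, 102 mm high; origin at the centre of its underside
- canister2: bystander, loose on the plank: closed aluminium canister, 90 mm across, 102 mm high; origin at the centre of its underside
- canister3: bystander, loose on the plank: closed aluminium canister, 90 mm across, 102 mm high; origin at the centre of its underside
- mortar: bystander, loose on the plank: white ceramic mortar, 110 mm across, 75 mm high, its pestle standing in it up to 100 mm; origin at the centre of its underside
- jar: bystander, loose on the plank: glass jar with a steel cap, 68 mm across, 85 mm high; origin at the centre of its underside
- katori: bystander, loose on the plank: small steel bowl, 60 mm across, 35 mm high, between scoop and bank; origin at the centre of its underside
- tumbler: bystander, loose on the plank: steel tumbler, 68 mm across, 85 mm high; origin at the centre of its underside
There are look-alikes about, which are no part of the job. Of the things shaped like the part that bears scoop_mid, the green one is meant.

How it is judged (in metres and radians):
On the way, in this order (a step that is already met when the one before it is completed fails the run):
1. the scoop lies in the bin (x of scoop_mid in the frame of bin between -0.07 and 0.07 m and y of scoop_mid in the frame of bin between -0.13 and 0.13 m and z of scoop_mid in the frame of bin below 0.095 m and linear speed of scoop below 0.05 m/s), for 0.2 s.
2. all four close-set toggles are off (value of joint each of toggle1, toggle2, toggle3, toggle4 above 1 rad), for 0.2 s.
At the end, for the whole second after the job is handed in: The scoop is at rest in the bin (middle of its trough inside the walls and at least 10 mm below the rim), the four close-set toggles stand at 1.0 rad or more (off) and the lone toggle is still on (under 0.4 rad) (all of step 2 and x of scoop_mid in the frame of bin between -0.07 and 0.07 m and y of scoop_mid in the frame of bin between -0.13 and 0.13 m and z of scoop_mid in the frame of bin below 0.095 m and linear speed of scoop below 0.03 m/s and value of joint lone_toggle below 0.4 rad); the robot touches nothing.
It fails at once if the scoop was picked up (middle of its trough more than 60 mm above where it lies on the plank) (height (world z) of scoop_mid above 0.207 m).
It fails at once if the finger left the row part-way: gripper more than 190 mm above the bank's underside or 120 mm to the side of it while only some of the four toggles are off (value of joint any of toggle1, toggle2, toggle3, toggle4 above 1 rad and not (value of joint each of toggle1, toggle2, toggle3, toggle4 above 1 rad) and (z of the grasp point in the frame of bank above 0.19 m or x of the grasp point in the frame of bank above 0.12 m or x of the grasp point in the frame of bank below -0.12 m)).
It fails at once if the lone toggle was moved past 0.4 rad (value of joint lone_toggle above 0.4 rad).
It fails at once if a bystander was moved more than 40 mm (distance of any of dabba, canister1, canister2, canister3, mortar, jar, katori, tumbler from where it was at the start of the episode above 0.04 m).
It also fails if it takes over 64 s, if anything falls off the work surface, if the arm or the gripper's body presses on something with over 40 N, if the wrist force passes 120 N, or if a joint passes its speed limit or range.

## Working session

There is one attempt and no reset: what is moved stays moved. The work goes in short steps, Python scripts to look and compute and a tool call to move; the robot and the scene stay as the last step left them, time stands still between calls to the robot, and variables do not carry over. Pictures are saved under pics/ and viewed, and the job is handed in when it is done.

Besides the shell and the picture viewer there is one more tool, called after ">>>" in YAML: its name, and indented under it one key for each argument. arm_command: Moves the arm, as the interface text tells. Its arguments: {"type":"object","properties":{"plan":{"type":"array","items":{"type":"object","properties":{"translation":{"type":"array","items":{"type":"number"}},"twist":{"type":"number"},"gripper":{"type":"number"}}}},"squeeze":{"type":"number"}},"required":["plan"]}

```bash
ls; mkdir -p pics
python3 - <<'E'
from rig import sense, grab_frame, camera_model, job
import cv2
print(sense())
for n in("scene","top"):
    cv2.imwrite(f"pics/{n}0.png",grab_frame(n)); print(n,camera_model(n))
E
```

```text
pics
{'clock': 0.0, 'qpos': array([ 1.28555525e+00,  3.53647685e-01,  1.63414880e+00, -2.91145637e-05,
        1.15515172e+00, -2.37624932e-03]), 'qvel': array([ 5.04621282e-04,  2.07846934e-04,  8.84609769e-04, -5.97655662e-04,
       -1.89336565e-04,  4.81532621e-05]), 'joint_efforts': array([ 2.99555948e-03, -6.05249190e+01, -3.42074597e+01,  1.85572048e-04,
        9.13068478e-03, -6.69919544e-06]), 'eef_pos': array([174.30506916, 599.71449943, 230.55567333]), 'tcp_rot': array([3.14156926e+00, 1.35561837e-03, 1.28794325e+00]), 'contact_force': array([-0.38391082, -0.33186638,  0.10383278]), 'wrist_torque': array([0.00503184, 0.0343203 , 0.03269112]), 'opening': 1.001612910529701}
scene {'fx': 607.7879002775445, 'fy': 607.7879002775445, 'cx': 317.86441607867005, 'cy': 237.4042864702865, 'pose': array([[-8.43339383e-01,  4.55139669e-01, -2.85703633e-01,
         9.49550747e+02],
       [ 5.37378810e-01,  7.12644837e-01, -4.50956041e-01,
         6.93983330e+02],
       [-1.64276446e-03, -5.33840068e-01, -8.45583871e-01,
         1.46049711e+03],
       [ 0.00000000e+00,  0.00000000e+00,  0.00000000e+00,
         1.00000000e+00]])}
top {'fx': 510.64146164918225, 'fy': 510.64146164918225, 'cx': 314.32685359482446, 'cy': 239.04544560136858, 'pose': array([[ 3.91079890e-02, -9.75657907e-01,  2.15782795e-01,
         2.40295317e+02],
       [-9.99234777e-01, -3.80441114e-02,  9.08332200e-03,
        -8.86505629e+00],
       [-6.52950249e-04, -2.15972903e-01, -9.76399139e-01,
         1.35424266e+03],
       [ 0.00000000e+00,  0.00000000e+00,  0.00000000e+00,
         1.00000000e+00]])}
```

View pics/scene0.png

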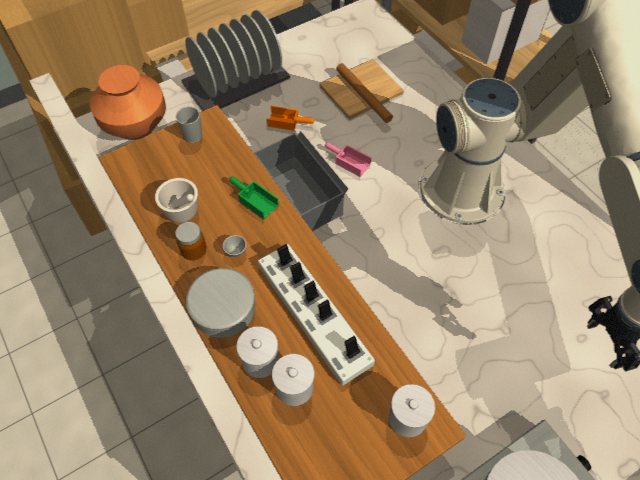

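View pics/top0.png

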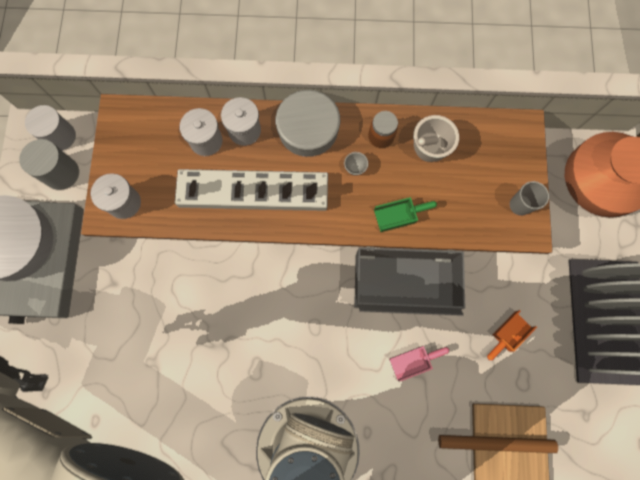

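The green scoop is the only one on the plank: top (397,214), scene (255,198). Orange at top (512,335) and pink at top (415,360) lie on the counter, so they are look-alikes. The bank is at top (252,190), with the lone toggle at its left end (193,188), which is the +y end. I'll confirm in an enlarged crop and measure.

```bash
cat > h.py <<'E'
import numpy as np, cv2
from rig import sense, grab_frame, camera_model, job
def ray(n,uv):
    m=camera_model(n); P=m["pose"]; d=P[:3,:3]@np.array([(uv[0]-m["cx"])/m["fx"],(uv[1]-m["cy"])/m["fy"],1.]); return P[:3,3],d
def onz(n,uv,z):
    o,d=ray(n,uv); return (o+d*(z-o[2])/d[2])[:2].round(1)
def proj(n,p):
    m=camera_model(n); P=m["pose"]; c=P[:3,:3].T@(np.asarray(p,float)-P[:3,3]); return np.array([c[0]/c[2]*m["fx"]+m["cx"],c[1]/c[2]*m["fy"]+m["cy"]])
def tri(u1,u2):
    A=[];b=[]
    o1,d1=ray("scene",u1);o2,d2=ray("top",u2)
    s=np.linalg.lstsq(np.c_[d1,-d2],o2-o1,rcond=None)[0]
    a,c=o1+s[0]*d1,o2+s[1]*d2; return ((a+c)/2).round(1),np.linalg.norm(a-c).round(1)
E
python3 - <<'E'
from h import *
t=cv2.imread("pics/top0.png");s=cv2.imread("pics/scene0.png")
a=cv2.resize(t[150:325,340:560],None,fx=3.4,fy=3.4,interpolation=cv2.INTER_CUBIC); cv2.imwrite("pics/c1.png",a)
a=cv2.resize(t[155:220,160:345],None,fx=4.3,fy=4.3,interpolation=cv2.INTER_CUBIC); cv2.imwrite("pics/c2.png",a)
a=cv2.resize(s[235:390,245:385],None,fx=3.8,fy=3.8,interpolation=cv2.INTER_CUBIC); cv2.imwrite("pics/c3.png",a)
a=cv2.resize(s[120:270,160:360],None,fx=4,fy=4,interpolation=cv2.INTER_CUBIC); cv2.imwrite("pics/c4.png",a)
E
```

```text
(no output)
```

View pics/c1.png

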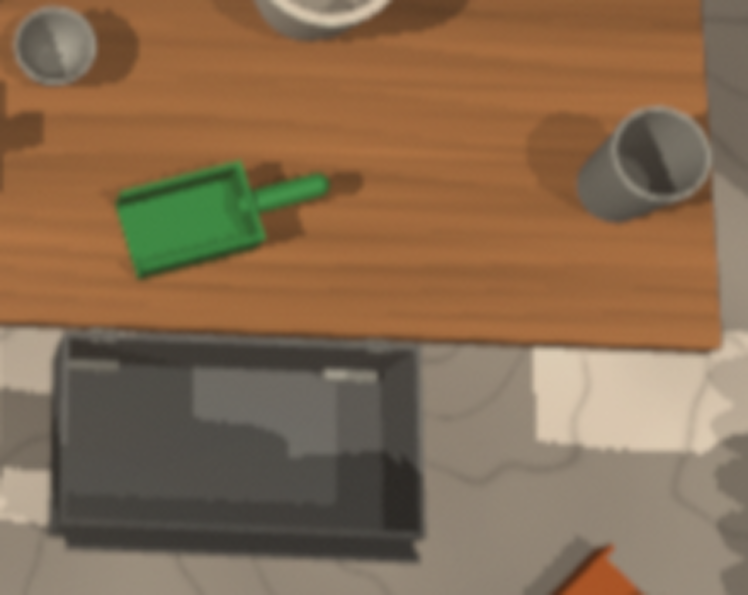

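View pics/c2.png

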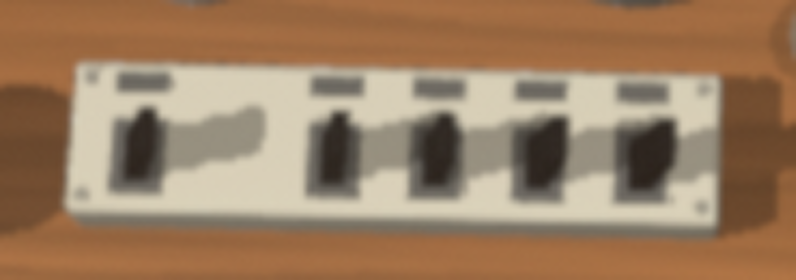

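View pics/c3.png

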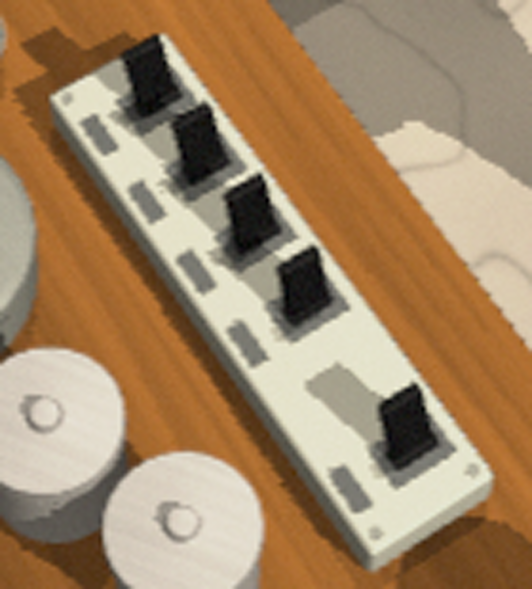

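View pics/c4.png

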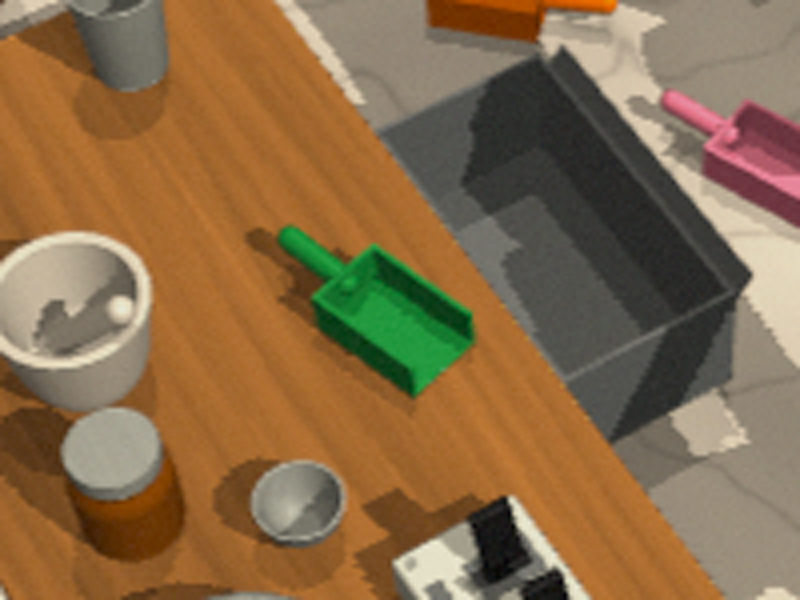

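The crops confirm it: the green scoop on the plank has its open end toward +y and its handle toward -y. The bank's lone toggle is at the image left (+y). Now I'll turn these pixels into positions.

Run:
```python
from h import *
t=cv2.imread("pics/top0.png");s=cv2.imread("pics/scene0.png")
def gm(i):
    h=cv2.cvtColor(i,cv2.COLOR_BGR2HSV); return cv2.inRange(h,(45,100,40),(80,255,255))
for n,i in(("top",t),("scene",s)):
    c=max(cv2.findContours(gm(i),0,2)[0],key=cv2.contourArea); print(n,"scoop bbox",cv2.boundingRect(c),cv2.contourArea(c))
c1=lambda x,y:(x/3.4+340,y/3.4+150); c2=lambda x,y:(x/4.3+160,y/4.3+155); c3=lambda x,y:(x/3.8+245,y/3.8+235); c4=lambda x,y:(x/4+160,y/4+120)
print("rim top",[onz("top",c1(*p),164) for p in((118,195),(240,163),(265,240),(137,266))])
print("handle tip top",onz("top",c1(325,185),155),"scene",onz("scene",c4(288,238),155))
print("rim scene",[onz("scene",c4(*p),164) for p in((315,297),(375,247),(472,320),(412,372))])
print("plank edge",[onz("top",c1(*p),130) for p in((5,324),(715,347))],onz("top",(85,235),130))
print("bin rim top inner/outer",[onz("top",c1(*p),117) for p in((63,340),(420,347),(422,535),(55,530))])
print("bin rim scene",[onz("scene",c4(*p),117) for p in((750,280),(560,50))])
print("bank top",[onz("top",c2(*p),166) for p in((77,63),(720,76),(717,226),(66,212))])
print("bank scene",[onz("scene",c3(*p),166) for p in((50,98),(165,34),(490,470),(372,555))])
print("tips scene@216",[onz("scene",c3(*p),215) for p in((145,45),(190,112),(246,184),(300,255),(404,393))])
print("recess top@166",[onz("top",c2(*p),166) for p in((136,155),(333,158),(437,160),(540,162),(643,162))])
for k,p,z in(("katori",c1(56,45),165),("tumbler",c1(660,155),215),("mortar",(436,138),205),("jar",(385,121),215),("dabba",(308,119),192),("can1",(199,122),232),("can2",(240,116),232),("can3",(112,191),232)): print(k,onz("top",p,z))
for k,p,z in(("katori",c4(298,497),165),("tumbler",(189,117),215),("jar",(189,232),215),("can3",(413,404),232)): print(k,onz("scene",p,z))
```

```text
top scoop bbox (375, 198, 61, 33) 1032.0
scene scoop bbox (230, 177, 48, 42) 935.0
rim top [array([ 587.5, -140.7]), array([ 614.7, -227.5]), array([ 558.5, -245.1]), array([ 536. , -154.8])]
handle tip top [ 603.4 -290.2] scene [ 604.6 -283.3]
rim scene [array([ 615.2, -223.6]), array([ 561.5, -238.5]), array([ 537.3, -151.7]), array([ 591. , -136.9])]
plank edge [array([497.8, -64.5]), array([ 500.8, -574.3])] [499.1 566.7]
bin rim top inner/outer [array([ 490.3, -107.5]), array([ 495.2, -366.5]), array([ 359.3, -364.6]), array([ 352.7, -104.7])]
bin rim scene [array([ 344.1, -108.6]), array([ 344.2, -357.7])]
bank top [array([664.4, 344. ]), array([670.8, -23.4]), array([581.9, -24.7]), array([575.8, 341.6])]
bank scene [array([672.5, -18.1]), array([584.7, -19.7]), array([578.8, 341.7]), array([666. , 347.1])]
tips scene@216 [array([613.3,   7.5]), array([614.7,  64.4]), array([612.2, 125.8]), array([610.5, 183.7]), array([607.7, 290.2])]
recess top@166 [array([610.8, 305.3]), array([613.4, 193.7]), array([614.5, 134.9]), array([615.6,  76.6]), array([617.9,  18.4])]
katori [698.5 -94.2]
tumbler [ 615.5 -505.5]
mortar [ 754.9 -281.4]
jar [ 789.6 -156.9]
dabba [798.6  29.3]
can1 [761.7 286. ]
can2 [780.8 189.9]
can3 [583.2 470.9]
katori [698.6 -92.2]
tumbler [ 617.6 -495.2]
jar [ 785.1 -152.5]
can3 [586.8 481.6]
```

>>> arm_command:
  plan:
    - {"translation": [0,0,-4],"twist": 0,"gripper": 0.6}
    - {"translation": [0,0,-8],"twist": 0,"gripper": 0.6}
    - {"translation": [-2.5,3,-10],"twist": 0.12,"gripper": 0.6}
    - {"translation": [-5.5,6,-10],"twist": 0.24,"gripper": 0.6}
    - {"translation": [-8.5,9,-10],"twist": 0.36,"gripper": 0.6}

```text
clock: 0.52
eef_pos: [235.9, 495.9, 332.0]
tcp_rot: [3.141, -0.001, 0.924]
contact_force: [1.4, -0.1, -0.3]
opening: 0.594
```

```bash
cat > go.py <<'E'
# usage: go.py x y z yaw -> shift in tool axes cm and twist
import sys
from h import *
from scipy.spatial.transform import Rotation as R
g=np.array([float(v) for v in sys.argv[1:4]]);yaw=float(sys.argv[4])
s=sense(); M=R.from_euler("xyz",s["tcp_rot"])
d=M.inv().apply(g-s["eef_pos"])/10
D=R.from_euler("xyz",[np.pi,0,yaw]); tw=(M.inv()*D).as_rotvec()
print("t",s["clock"].__round__(2),"pos",s["eef_pos"].round(1),"rpy",s["tcp_rot"].round(3),"F",s["contact_force"].round(1),"open",round(s["opening"],2),"q",s["qpos"].round(2))
print("shift cm",d.round(2),"twist",tw.round(3))
E
python3 go.py 641 -180 330 -1.297
```

```text
t 0.52 pos [235.9 495.9 332. ] rpy [ 3.141e+00 -1.000e-03  9.240e-01] F [ 1.4 -0.1 -0.3] open 0.59 q [ 1.12  0.15  1.67 -0.    1.32  0.2 ]
shift cm [-29.5   73.07   0.17] twist [-1.000e-03 -1.000e-03  2.221e+00]
```

>>> arm_command:
  plan:
    - {"translation": [-1.5,3.7,0],"twist": 0.12,"gripper": 0.6}
    - {"translation": [-3,7.4,0],"twist": 0.24,"gripper": 0.6}
    - {"translation": [-4.5,11.1,0],"twist": 0.36,"gripper": 0.6}
    - {"translation": [-6,14.8,0],"twist": 0.48,"gripper": 0.6}
    - {"translation": [-7.5,18.5,0],"twist": 0.6,"gripper": 0.6}

```text
clock: 0.93
eef_pos: [338.6, 322.6, 331.8]
tcp_rot: [-3.141, -0.001, 0.318]
contact_force: [0.3, 1.3, 0.5]
opening: 0.598
```

```bash
python3 go.py 641 -180 330 -1.297
```

```text
t 0.93 pos [338.6 322.6 331.8] rpy [-3.141e+00 -1.000e-03  3.180e-01] F [0.3 1.3 0.5] open 0.6 q [0.76 0.01 1.83 0.   1.3  0.44]
shift cm [13.   57.2   0.17] twist [-1.000e-03 -0.000e+00  1.615e+00]
```

>>> arm_command:
  plan:
    - {"translation": [0.9,4,0],"twist": 0.12,"gripper": 0.6}
    - {"translation": [1.8,8,0],"twist": 0.24,"gripper": 0.6}
    - {"translation": [2.7,12,0],"twist": 0.36,"gripper": 0.6}
    - {"translation": [3.6,16,0],"twist": 0.48,"gripper": 0.6}
    - {"translation": [4.5,20,0],"twist": 0.6,"gripper": 0.6}

```text
clock: 1.35
eef_pos: [444.3, 144.7, 331.7]
tcp_rot: [-3.14, -0.001, -0.288]
contact_force: [1.4, 1.4, -0.7]
opening: 0.6
```

```bash
python3 go.py 641 -180 330 -1.297
```

```text
t 1.35 pos [444.3 144.7 331.7] rpy [-3.14e+00 -1.00e-03 -2.88e-01] F [ 1.4  1.4 -0.7] open 0.6 q [0.31 0.01 1.83 0.   1.3  0.6 ]
shift cm [28.08 25.56  0.16] twist [-1.000e-03  0.000e+00  1.009e+00]
```

>>> arm_command:
  plan:
    - {"translation": [2.9,2.6,0],"twist": 0.12,"gripper": 0.6}
    - {"translation": [5.8,5.2,0],"twist": 0.24,"gripper": 0.6}
    - {"translation": [8.7,7.9,0],"twist": 0.36,"gripper": 0.6}
    - {"translation": [11.6,10.6,0],"twist": 0.48,"gripper": 0.6}
    - {"translation": [14.5,13.2,0],"twist": 0.6,"gripper": 0.6}

```text
clock: 1.77
eef_pos: [546.3, -25.1, 331.4]
tcp_rot: [-3.141, 0.0, -0.894]
contact_force: [0.3, 0.7, 1.3]
opening: 0.598
```

```bash
python3 go.py 641 -180 330 -1.297
```

```text
t 1.77 pos [546.3 -25.1 331.4] rpy [-3.141  0.    -0.894] F [0.3 0.7 1.3] open 0.6 q [-0.05  0.15  1.68  0.    1.31  0.84]
shift cm [18.01  2.31  0.13] twist [-0.001  0.001  0.403]
```

>>> arm_command:
  plan:
    - {"translation": [3.8,0.5,0],"twist": 0.1,"gripper": 0.6}
    - {"translation": [7.6,1,0],"twist": 0.2,"gripper": 0.6}
    - {"translation": [11.4,1.5,0],"twist": 0.3,"gripper": 0.6}
    - {"translation": [15,2,0],"twist": 0.4,"gripper": 0.6}
    - {"translation": [18,2.3,0],"twist": 0.4,"gripper": 0.6}

```text
clock: 2.18
eef_pos: [641.7, -182.4, 330.6]
tcp_rot: [-3.142, 0.001, -1.301]
contact_force: [-0.2, 0.6, 0.0]
opening: 0.601
```

```bash
python3 go.py 641 -180 180 -1.297
```

```text
t 2.18 pos [ 641.7 -182.4  330.6] rpy [-3.142e+00  1.000e-03 -1.301e+00] F [-0.2  0.6  0. ] open 0.6 q [-0.28  0.35  1.42  0.    1.37  1.02]
shift cm [-0.24  0.   15.06] twist [-0.     0.001 -0.004]
```

>>> arm_command:
  plan:
    - {"translation": [-0.2,0,4],"twist": 0,"gripper": 0.6}
    - {"translation": [-0.2,0,8],"twist": 0,"gripper": 0.6}
    - {"translation": [-0.2,0,12],"twist": 0,"gripper": 0.6}
    - {"translation": [-0.2,0,15],"twist": 0,"gripper": 0.6}
    - {"translation": [-0.2,0,15],"twist": 0,"gripper": 0.6}

```text
clock: 2.6
eef_pos: [636.7, -179.2, 173.2]
tcp_rot: [3.132, 0.007, -1.302]
contact_force: [-1.5, -0.7, -1.0]
opening: 0.6
```

```bash
python3 - <<'E'
from h import *
for n in("scene","top"): cv2.imwrite(f"pics/{n}1.png",grab_frame(n))
a=cv2.resize(cv2.imread("pics/scene1.png")[90:290,130:370],None,fx=3,fy=3);cv2.imwrite("pics/s1.png",a)
a=cv2.resize(cv2.imread("pics/top1.png")[110:330,320:560],None,fx=2.7,fy=2.7);cv2.imwrite("pics/t1.png",a)
E
python3 go.py 641 -180 138 -1.297
```

```text
t 2.7 pos [ 640.7 -180.2  180.2] rpy [ 3.140e+00  2.000e-03 -1.301e+00] F [-0.1  0.3  0.9] open 0.6 q [-0.28  0.46  1.58  0.    1.1   1.02]
shift cm [-0.   -0.05  4.22] twist [ 0.002  0.002 -0.004]
```

View pics/s1.png

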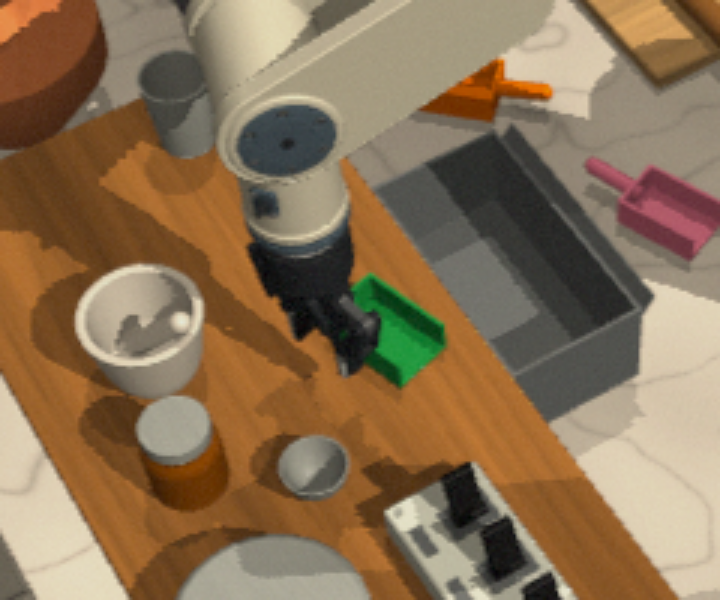

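View pics/t1.png

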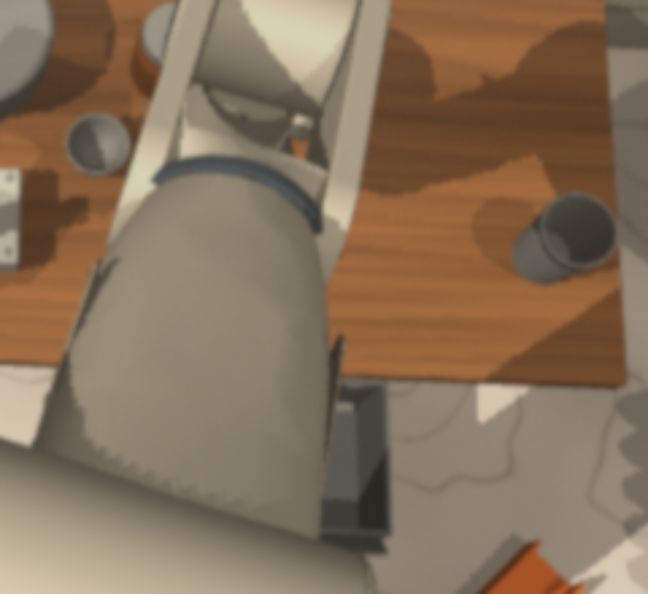

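The scene crop shows the open fingers at about (340,330), on the +x side of the scoop at (400,330). The way down is free. The top view is blocked by the arm.

>>> arm_command:
  plan:
    - {"translation": [0,0,1.5],"twist": 0,"gripper": 0.6}
    - {"translation": [0,0,3],"twist": 0,"gripper": 0.6}
    - {"translation": [0,0,4],"twist": 0,"gripper": 0.6}
    - {"translation": [0,0,4.2],"twist": 0,"gripper": 0.6}
    - {"translation": [0,0,4.2],"twist": 0,"gripper": 0.6}

```text
clock: 3.12
eef_pos: [641.1, -180.2, 139.2]
tcp_rot: [3.141, 0.002, -1.301]
contact_force: [0.2, -0.1, 0.1]
opening: 0.6
```

```bash
python3 - <<'E'
from h import *
i=grab_frame("scene")
cv2.imwrite("pics/s2.png",cv2.resize(i[90:290,130:370],None,fx=3,fy=3))
E
python3 go.py 564 -200 138 -1.297
```

```text
t 3.17 pos [ 641.3 -180.3  139.6] rpy [ 3.141e+00  1.000e-03 -1.301e+00] F [ 0.2 -0.3 -0.2] open 0.6 q [-0.28  0.51  1.61  0.    1.02  1.02]
shift cm [-0.16  7.98  0.17] twist [ 0.001  0.001 -0.004]
```

View pics/s2.png

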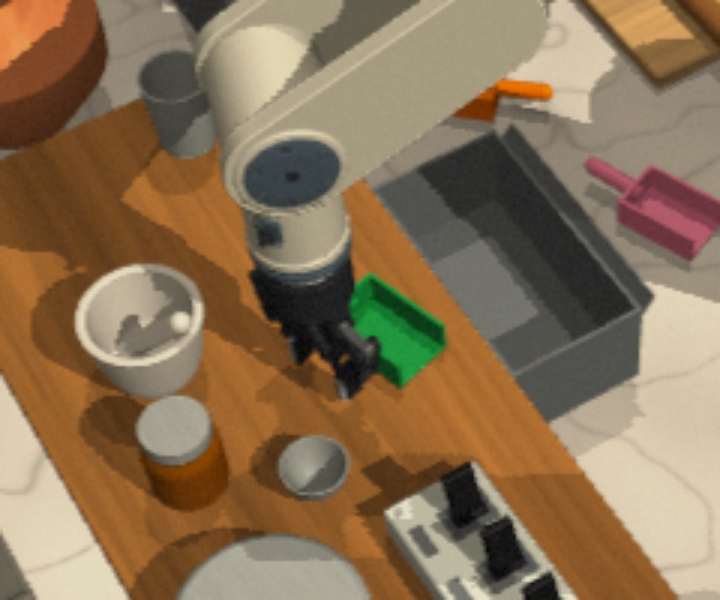

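>>> arm_command:
  plan:
    - {"translation": [0,1.5,0],"twist": 0,"gripper": 0.6}
    - {"translation": [0,2.8,0],"twist": 0,"gripper": 0.6}
    - {"translation": [0,3.8,0],"twist": 0,"gripper": 0.6}
    - {"translation": [0,4.8,0],"twist": 0,"gripper": 0.6}
    - {"translation": [0,5.8,0],"twist": 0,"gripper": 0.6}

```text
clock: 3.58
eef_pos: [585.4, -196.2, 140.6]
tcp_rot: [-3.141, 0.0, -1.301]
contact_force: [-0.0, -0.5, 0.7]
opening: 0.594
```

```bash
python3 - <<'E'
from h import *
i=grab_frame("scene")
cv2.imwrite("pics/s3.png",cv2.resize(i[90:290,130:370],None,fx=3,fy=3))
E
python3 go.py 490 -222 138 -1.297
```

```text
t 3.63 pos [ 583.3 -196.4  140.2] rpy [ 3.140e+00  1.000e-03 -1.301e+00] F [-1.7  0.6 -0.4] open 0.6 q [-0.33  0.44  1.73  0.    0.98  0.97]
shift cm [-0.01  9.68  0.23] twist [ 0.001  0.001 -0.004]
```

View pics/s3.png

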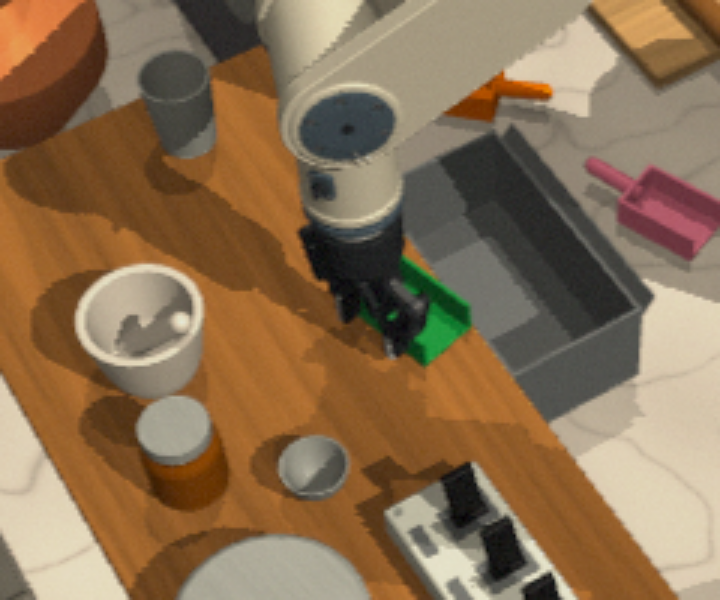

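The scoop slides square on the fingers, with its front corner at crop (470,318). I'll keep pushing.

>>> arm_command:
  plan:
    - {"translation": [0,1,0.1],"twist": 0,"gripper": 0.6}
    - {"translation": [0,2,0.1],"twist": 0,"gripper": 0.6}
    - {"translation": [0,3,0.1],"twist": 0,"gripper": 0.6}
    - {"translation": [0,4,0.1],"twist": 0,"gripper": 0.6}
    - {"translation": [0,5,0.1],"twist": 0,"gripper": 0.6}

```text
clock: 4.05
eef_pos: [534.1, -210.0, 139.2]
tcp_rot: [3.14, 0.001, -1.302]
contact_force: [0.5, 0.6, 0.9]
opening: 0.601
```

```bash
python3 - <<'E'
from h import *
i=grab_frame("scene")
cv2.imwrite("pics/s4.png",cv2.resize(i[90:290,130:370],None,fx=3,fy=3))
E
python3 go.py 480 -225 138 -1.297
```

```text
t 4.1 pos [ 532.2 -210.2  139. ] rpy [ 3.139e+00  2.000e-03 -1.302e+00] F [-2.   0.5 -0.7] open 0.6 q [-0.38  0.38  1.83 -0.    0.94  0.92]
shift cm [0.04 5.43 0.11] twist [ 0.003  0.002 -0.005]
```

View pics/s4.png

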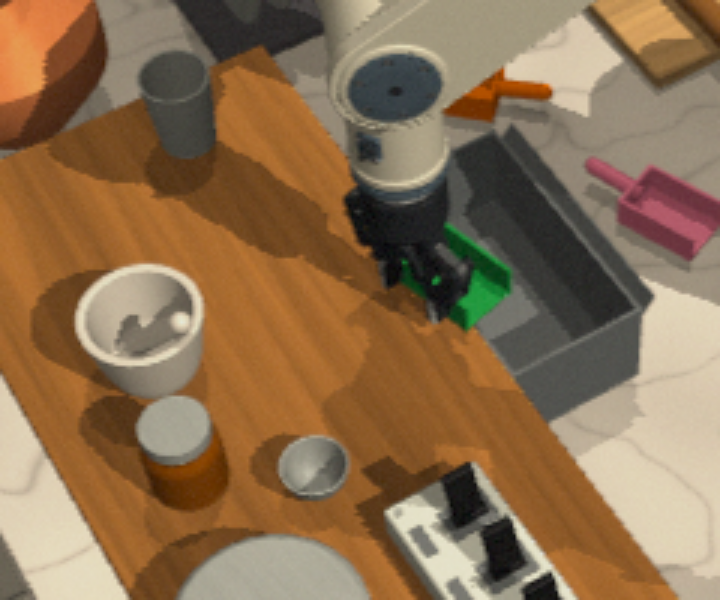

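>>> arm_command:
  plan:
    - {"translation": [0,1,0],"twist": 0,"gripper": 0.6}
    - {"translation": [0,2,0],"twist": 0,"gripper": 0.6}
    - {"translation": [0,3,0],"twist": 0,"gripper": 0.6}
    - {"translation": [0,4,0],"twist": 0,"gripper": 0.6}
    - {"translation": [0,4.5,0],"twist": 0,"gripper": 0.6}

```text
clock: 4.52
eef_pos: [487.2, -222.3, 139.0]
tcp_rot: [3.138, 0.002, -1.302]
contact_force: [0.1, 0.6, 0.2]
opening: 0.6
```

```bash
python3 - <<'E'
from h import *
i=grab_frame("scene")
cv2.imwrite("pics/s5.png",cv2.resize(i[90:290,130:370],None,fx=3,fy=3))
E
python3 go.py 480 -225 138 -1.297
```

```text
t 4.57 pos [ 486.9 -222.4  139. ] rpy [ 3.138e+00  3.000e-03 -1.302e+00] F [-1.5  0.7  0.1] open 0.6 q [-0.43  0.33  1.9  -0.    0.91  0.87]
shift cm [0.07 0.74 0.1 ] twist [ 0.004  0.003 -0.005]
```

View pics/s5.png

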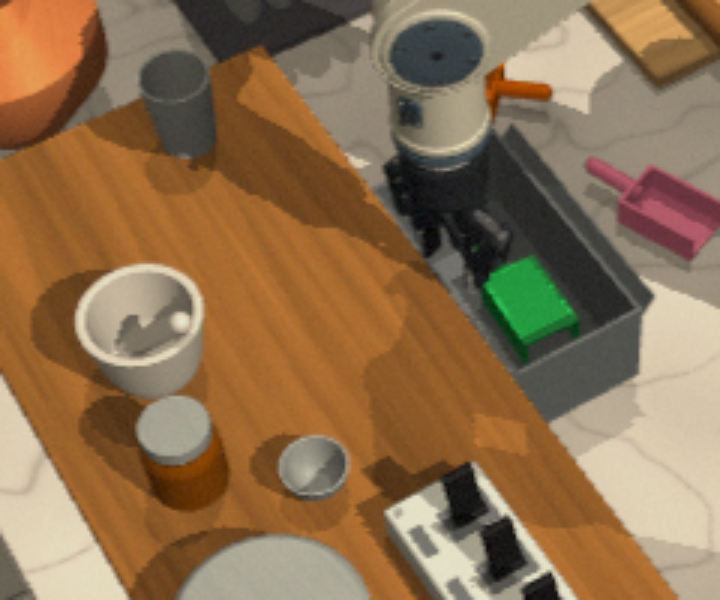

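The scoop has flipped over and lies in the bin at crop (535,305). Next I'll lift clear, shut the gripper and look from above.

>>> arm_command:
  plan:
    - {"translation": [0,0,-4],"twist": 0,"gripper": 0.3}
    - {"translation": [0,0,-8],"twist": -0.1,"gripper": 0}
    - {"translation": [0,0,-12],"twist": -0.2,"gripper": 0}
    - {"translation": [0,-2,-15],"twist": -0.3,"gripper": 0}
    - {"translation": [0,-5,-15],"twist": -0.42,"gripper": 0}

```text
clock: 4.98
eef_pos: [537.9, -211.0, 296.5]
tcp_rot: [-3.14, -0.005, -0.879]
contact_force: [1.6, -1.5, 1.0]
opening: -0.002
```

```bash
python3 go.py 615 -50 285 0.017
```

```text
t 4.98 pos [ 537.9 -211.   296.5] rpy [-3.14  -0.005 -0.879] F [ 1.6 -1.5  1. ] open -0.0 q [-0.38  0.22  1.67 -0.    1.25  0.5 ]
shift cm [ -7.49 -16.2    1.14] twist [ 0.001 -0.006 -0.896]
```

>>> arm_command:
  plan:
    - {"translation": [-1.5,-3.3,0],"twist": -0.12,"gripper": 0}
    - {"translation": [-3,-6.6,0],"twist": -0.24,"gripper": 0}
    - {"translation": [-4.5,-9.9,0],"twist": -0.36,"gripper": 0}
    - {"translation": [-6,-13.2,0],"twist": -0.48,"gripper": 0}
    - {"translation": [-7.5,-16.2,0],"twist": -0.6,"gripper": 0}

```text
clock: 5.4
eef_pos: [615.8, -48.0, 296.6]
tcp_rot: [3.141, -0.006, -0.273]
contact_force: [0.6, -0.4, 0.4]
opening: 0.001
```

```bash
python3 go.py 615 -50 230 0.017
python3 - <<'E'
from h import *
i=grab_frame("top");cv2.imwrite("pics/top6.png",i)
j=grab_frame("scene");cv2.imwrite("pics/scene6.png",j)
E
```

```text
t 5.4 pos [615.8 -48.  296.6] rpy [ 3.141 -0.006 -0.273] F [ 0.6 -0.4  0.4] open 0.0 q [-0.08  0.29  1.58 -0.    1.27  0.2 ]
shift cm [-0.06  0.21  6.66] twist [ 0.002 -0.006 -0.29 ]
```

View pics/top6.png

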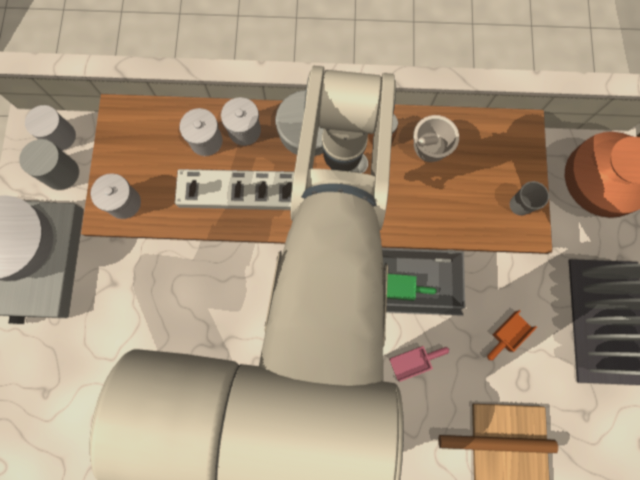

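View pics/scene6.png

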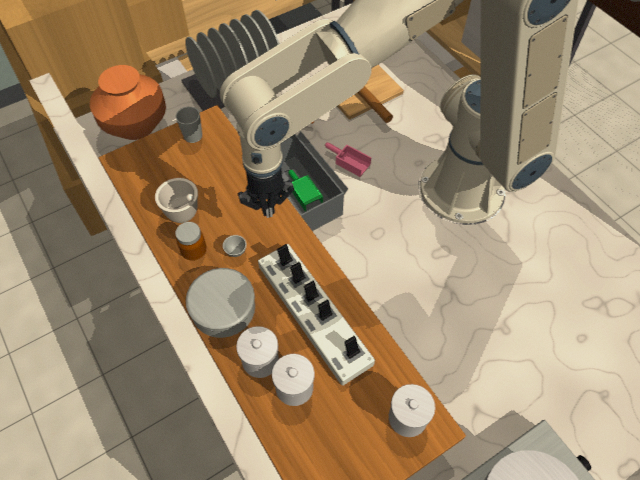

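The top view shows the green scoop upside down in the bin at (402,287). All toggles are still up and the bystanders look unmoved. Now I'll align the tool and come down beside toggle 1.

>>> arm_command:
  plan:
    - {"translation": [0,0.2,1],"twist": -0.12,"gripper": 0}
    - {"translation": [0,0.2,3],"twist": -0.24,"gripper": 0}
    - {"translation": [0,0.2,6],"twist": -0.29,"gripper": 0}
    - {"translation": [0,0.2,6.6],"twist": -0.29,"gripper": 0}
    - {"translation": [0,0.2,6.6],"twist": -0.29,"gripper": 0}

```text
clock: 5.92
eef_pos: [614.8, -48.0, 228.1]
tcp_rot: [3.141, -0.001, 0.016]
contact_force: [-0.6, -1.3, 0.1]
opening: 0.001
```

```bash
python3 go.py 615.5 -50 193 0.017
python3 - <<'E'
from h import *
i=cv2.imread("pics/top6.png");h=cv2.cvtColor(i,cv2.COLOR_BGR2HSV);m=cv2.inRange(h,(45,100,40),(80,255,255))
c=max(cv2.findContours(m,0,2)[0],key=cv2.contourArea);print(cv2.boundingRect(c))
print(onz("top",(387+15,287),50))
j=grab_frame("scene");cv2.imwrite("pics/s7.png",cv2.resize(j[180:390,200:400],None,fx=2.8,fy=2.8))
E
```

```text
t 5.92 pos [614.8 -48.  228.1] rpy [ 3.141e+00 -1.000e-03  1.600e-02] F [-0.6 -1.3  0.1] open 0.0 q [-0.08  0.34  1.66 -0.    1.14 -0.1 ]
shift cm [0.07 0.2  3.51] twist [ 0.001 -0.001 -0.001]
(387, 274, 49, 26)
[ 411.5 -226.1]
```

View pics/s7.png

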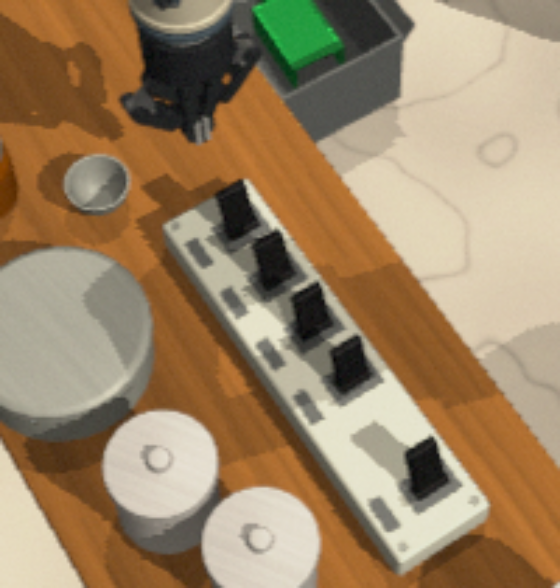

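Run:
```python
from h import *
print(proj("scene",(614.8,-48,228)), onz("scene",(272,226.5),228), onz("scene",(200+232/2.8,180+190/2.8),217))
```

```text
[270.64515236 227.83907293] [610.1 -49.6] [615.9  10.7]
```

>>> arm_command:
  plan:
    - {"translation": [0,0.2,1.5],"twist": 0,"gripper": 0}
    - {"translation": [0,0.2,3],"twist": 0,"gripper": 0}
    - {"translation": [0,0.2,3.5],"twist": 0,"gripper": 0}
    - {"translation": [0,0.2,3.5],"twist": 0,"gripper": 0}
    - {"translation": [0,0.2,3.5],"twist": 0,"gripper": 0}

```text
clock: 6.38
eef_pos: [616.7, -50.3, 196.3]
tcp_rot: [3.14, -0.005, 0.015]
contact_force: [0.3, 0.3, 0.9]
opening: 0.0
```

```bash
python3 go.py 610 235 193 0.017; python3 go.py 614 50 193 0.017
```

```text
t 6.38 pos [616.7 -50.3 196.3] rpy [ 3.14  -0.005  0.015] F [0.3 0.3 0.9] open 0.0 q [-0.08  0.37  1.68 -0.    1.08 -0.1 ]
shift cm [ -0.26 -28.54   0.29] twist [ 0.001 -0.005 -0.002]
t 6.38 pos [616.7 -50.3 196.3] rpy [ 3.14  -0.005  0.015] F [0.3 0.3 0.9] open 0.0 q [-0.08  0.37  1.68 -0.    1.08 -0.1 ]
shift cm [ -0.13 -10.03   0.31] twist [ 0.001 -0.005 -0.002]
```

>>> arm_command:
  plan:
    - {"translation": [-0.1,-1.5,0.3],"twist": 0,"gripper": 0}
    - {"translation": [-0.1,-3,0.3],"twist": 0,"gripper": 0}
    - {"translation": [-0.1,-4.5,0.3],"twist": 0,"gripper": 0}
    - {"translation": [-0.1,-6,0.3],"twist": 0,"gripper": 0}
    - {"translation": [-0.1,-7.5,0.3],"twist": 0,"gripper": 0}

```text
clock: 6.8
eef_pos: [614.9, 26.0, 193.9]
tcp_rot: [3.14, -0.006, 0.015]
contact_force: [0.7, -1.7, 0.3]
opening: 0.0
```

```bash
python3 go.py 610 236 192 0.017;python3 - <<'E'
from h import *
j=grab_frame("scene");cv2.imwrite("pics/s8.png",cv2.resize(j[180:390,200:400],None,fx=2.8,fy=2.8))
E
```

```text
t 6.8 pos [614.9  26.  193.9] rpy [ 3.14  -0.006  0.015] F [ 0.7 -1.7  0.3] open 0.0 q [ 0.04  0.37  1.69 -0.    1.07  0.03]
shift cm [ -0.18 -21.     0.14] twist [ 0.002 -0.006 -0.002]
```

View pics/s8.png

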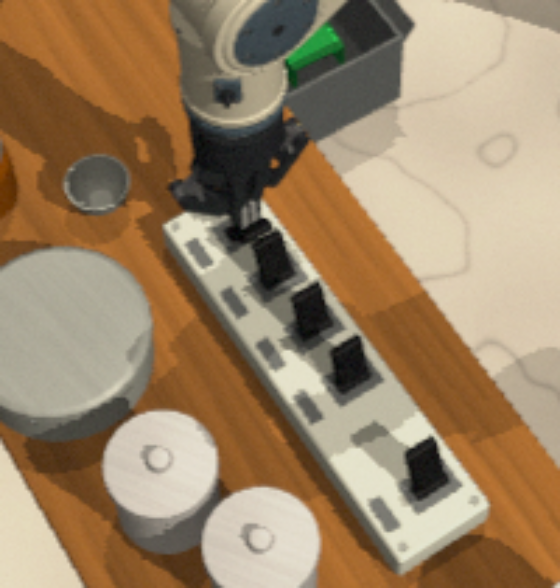

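The finger at crop (250,215) is laying toggle 1 over, and the force is small. I'll go on along the row.

>>> arm_command:
  plan:
    - {"translation": [0,-1.5,0.1],"twist": 0,"gripper": 0}
    - {"translation": [0,-3,0.1],"twist": 0,"gripper": 0}
    - {"translation": [-0.1,-4.5,0.1],"twist": 0,"gripper": 0}
    - {"translation": [-0.1,-6,0.1],"twist": 0,"gripper": 0}
    - {"translation": [-0.1,-7.5,0.1],"twist": 0,"gripper": 0}

```text
clock: 7.27
eef_pos: [612.3, 105.0, 192.6]
tcp_rot: [3.141, -0.006, 0.016]
contact_force: [0.3, -1.0, 0.6]
opening: 0.002
```

```bash
python3 go.py 610 236 192 0.017
```

```text
t 7.27 pos [612.3 105.  192.6] rpy [ 3.141 -0.006  0.016] F [ 0.3 -1.   0.6] open 0.0 q [ 0.17  0.38  1.68 -0.    1.07  0.15]
shift cm [ -0.03 -13.1    0.05] twist [ 0.    -0.006 -0.001]
```

>>> arm_command:
  plan:
    - {"translation": [0,-1.5,0.1],"twist": 0,"gripper": 0}
    - {"translation": [0,-3,0.1],"twist": 0,"gripper": 0}
    - {"translation": [0,-4.5,0.1],"twist": 0,"gripper": 0}
    - {"translation": [0,-6,0.1],"twist": 0,"gripper": 0}
    - {"translation": [0,-7.5,0.1],"twist": 0,"gripper": 0}

```text
clock: 7.68
eef_pos: [611.1, 181.5, 191.6]
tcp_rot: [3.141, -0.006, 0.016]
contact_force: [-0.3, -2.5, 2.3]
opening: -0.0
```

```bash
python3 go.py 610 236 192 0.017;python3 - <<'E'
from h import *
j=grab_frame("scene");cv2.imwrite("pics/s9.png",cv2.resize(j[180:390,200:400],None,fx=2.8,fy=2.8))
E
```

```text
t 7.68 pos [611.1 181.5 191.6] rpy [ 3.141 -0.006  0.016] F [-0.3 -2.5  2.3] open -0.0 q [ 0.29  0.41  1.65 -0.    1.08  0.27]
shift cm [-0.02 -5.45 -0.04] twist [ 0.    -0.006 -0.001]
```

View pics/s9.png

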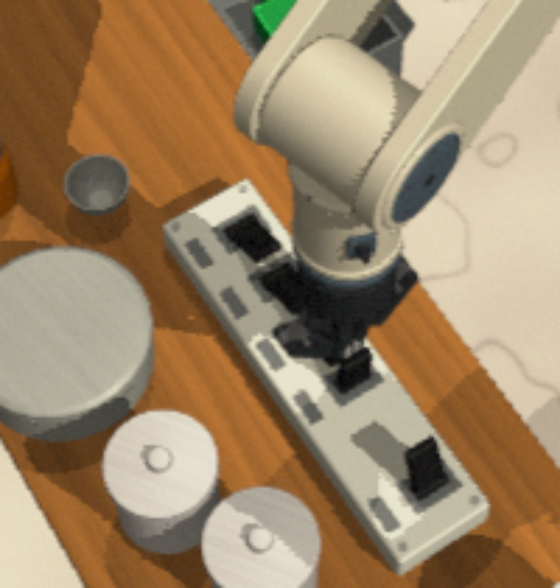

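Toggles 1 and 2 are laid over and the finger at crop (350,345) is now on toggle 4. The lone toggle at (425,465) is still up. I'll finish with a slower stretch.

>>> arm_command:
  plan:
    - {"translation": [0,-1.3,0],"twist": 0,"gripper": 0}
    - {"translation": [0,-2.6,0],"twist": 0,"gripper": 0}
    - {"translation": [0,-3.8,0],"twist": 0,"gripper": 0}
    - {"translation": [0,-4.8,0],"twist": 0,"gripper": 0}
    - {"translation": [0,-5.4,0],"twist": 0,"gripper": 0}

```text
clock: 8.15
eef_pos: [610.2, 239.6, 191.7]
tcp_rot: [-3.14, -0.006, 0.017]
contact_force: [-0.3, -0.3, 0.4]
opening: -0.001
```

```bash
python3 go.py 610 236 192 0.017;python3 - <<'E'
from h import *
j=grab_frame("scene");cv2.imwrite("pics/s10.png",cv2.resize(j[180:390,200:400],None,fx=2.8,fy=2.8))
j=grab_frame("top");cv2.imwrite("pics/t10.png",cv2.resize(j[145:225,140:350],None,fx=3.8,fy=3.8))
E
```

```text
t 8.15 pos [610.2 239.6 191.7] rpy [-3.14  -0.006  0.017] F [-0.3 -0.3  0.4] open -0.0 q [ 0.37  0.43  1.61 -0.    1.1   0.36]
shift cm [-0.03  0.36 -0.03] twist [-0.002 -0.006  0.   ]
```

View pics/s10.png

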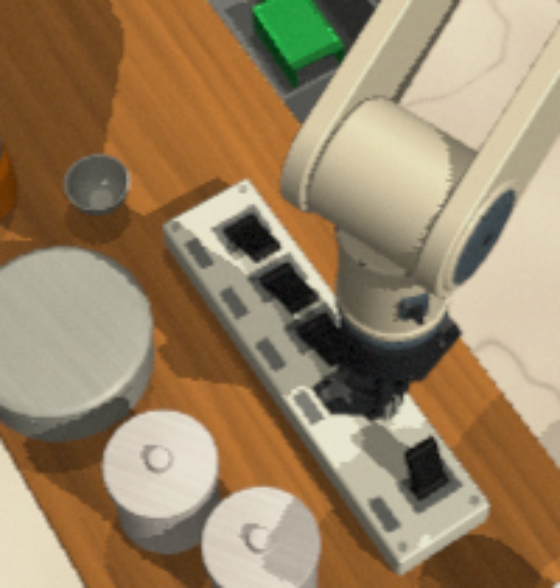

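View pics/t10.png

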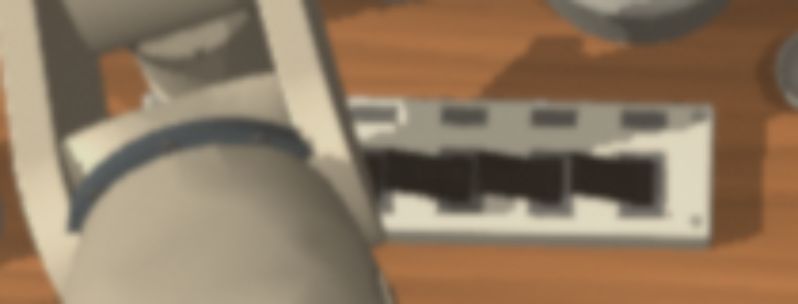

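Toggles 1–3 are down, and by position toggle 4 should be too, but the gripper hides it. I'll lift only 6 cm, which stays under the 190 mm limit, and check.

>>> arm_command:
  plan:
    - {"translation": [0,0,-1.5],"twist": 0,"gripper": 0}
    - {"translation": [0,0,-3],"twist": 0,"gripper": 0}
    - {"translation": [0,0,-4.5],"twist": 0,"gripper": 0}
    - {"translation": [0,0,-6],"twist": 0,"gripper": 0}
    - {"translation": [0,0,-6],"twist": 0,"gripper": 0}

```text
clock: 8.67
eef_pos: [611.3, 239.1, 254.9]
tcp_rot: [-3.138, -0.01, 0.017]
contact_force: [1.0, 0.1, 0.2]
opening: 0.002
```

```bash
python3 go.py 610 236 192 0.017;python3 - <<'E'
from h import *
j=grab_frame("scene");cv2.imwrite("pics/s11.png",cv2.resize(j[220:380,240:400],None,fx=3.7,fy=3.7,interpolation=cv2.INTER_CUBIC))
E
```

```text
t 8.67 pos [611.3 239.1 254.9] rpy [-3.138 -0.01   0.017] F [1.  0.1 0.2] open 0.0 q [ 0.37  0.38  1.55 -0.    1.21  0.35]
shift cm [-0.2   0.33  6.29] twist [-0.003 -0.01   0.   ]
```

View pics/s11.png

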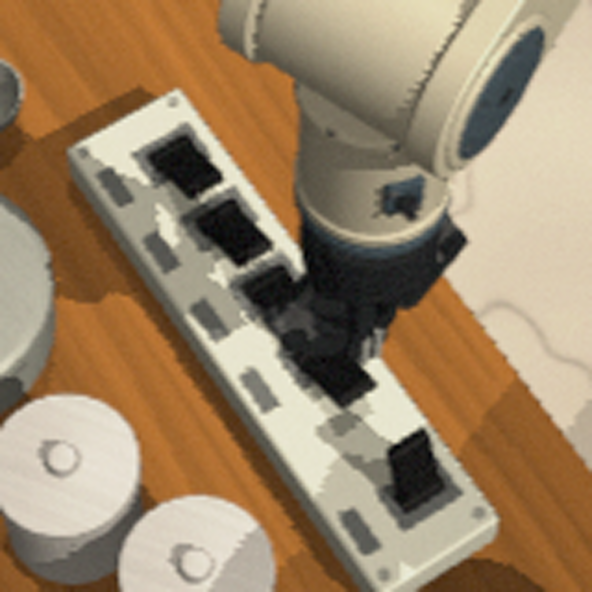

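Toggle 4's paddle lies flat at crop (345,380), and the lone toggle at (413,475) is upright. I'll lift off and draw back for the final checks.

>>> arm_command:
  plan:
    - {"translation": [0,0,-3.5],"twist": 0,"gripper": 0}
    - {"translation": [0,0,-7],"twist": 0,"gripper": 0}
    - {"translation": [-3,0,-9],"twist": 0,"gripper": 0}
    - {"translation": [-7,0,-9],"twist": 0,"gripper": 0}
    - {"translation": [-11,0,-9],"twist": 0,"gripper": 0}

```text
clock: 9.13
eef_pos: [499.4, 236.5, 342.0]
tcp_rot: [-3.138, -0.01, 0.016]
contact_force: [-0.3, 0.2, 0.0]
opening: 0.002
```

>>> arm_command:
  plan:
    - {"translation": [-3,-3,0],"twist": 0,"gripper": 0}
    - {"translation": [-6,-6,0],"twist": 0,"gripper": 0}
    - {"translation": [-9,-9,0],"twist": 0,"gripper": 0}
    - {"translation": [-12,-12,0],"twist": 0,"gripper": 0}
    - {"translation": [-12,-12,0],"twist": 0,"gripper": 0}

```text
clock: 9.55
eef_pos: [372.9, 357.6, 340.0]
tcp_rot: [-3.137, -0.007, 0.019]
contact_force: [0.5, -0.1, -1.2]
opening: 0.002
```

>>> arm_command:
  plan:
    - {"translation": [-3,-4,0],"twist": 0,"gripper": 0}
    - {"translation": [-5,-7,0],"twist": 0,"gripper": 0}
    - {"translation": [-6,-9,0],"twist": 0,"gripper": 0}
    - {"translation": [-6,-10,0],"twist": 0,"gripper": 0}
    - {"translation": [-6,-10,0],"twist": 0,"gripper": 0}

```text
clock: 9.97
eef_pos: [310.3, 457.9, 338.7]
tcp_rot: [-3.138, -0.006, 0.022]
contact_force: [-0.3, -0.1, 0.2]
opening: -0.002
```

```bash
python3 go.py 610 236 192 0.017;python3 - <<'E'
from h import *
cv2.imwrite("pics/scene12.png",grab_frame("scene"));cv2.imwrite("pics/top12.png",grab_frame("top"))
E
```

```text
t 9.97 pos [310.3 457.9 338.7] rpy [-3.138 -0.006  0.022] F [-0.3 -0.1  0.2] open -0.0 q [ 0.97  0.15  1.66 -0.    1.32  0.95]
shift cm [29.38 22.89 14.78] twist [-0.003 -0.006  0.005]
```

View pics/scene12.png

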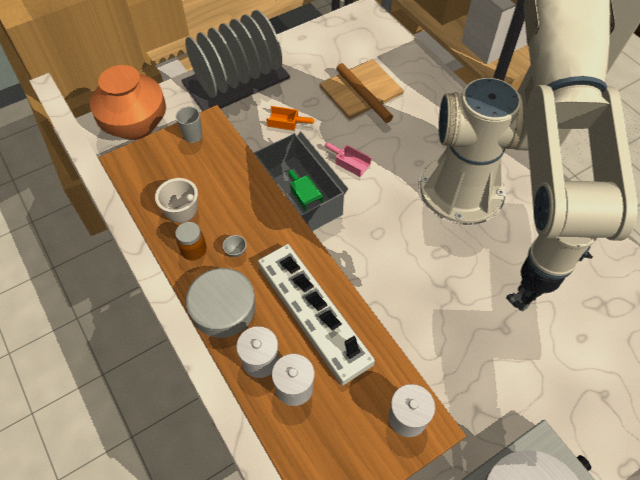

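View pics/top12.png

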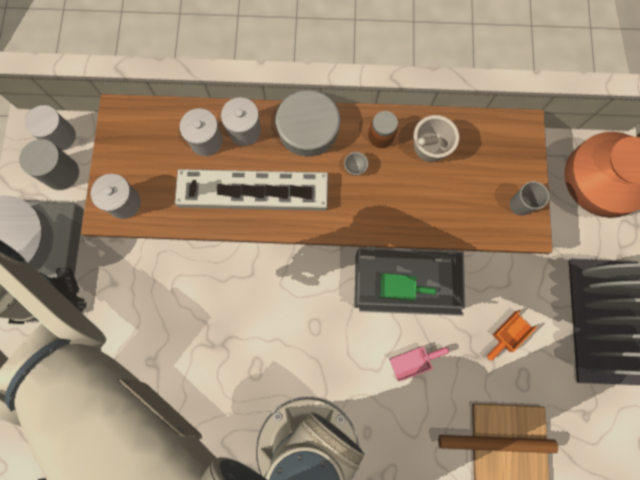

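Four toggles are flat and the lone one is up at scene (351,345). The scoop is in the bin at top (398,287) and nothing else looks moved. One numeric check before I hand in.

Run:
```python
from h import *
t=cv2.imread("pics/top12.png");s=cv2.imread("pics/scene12.png")
cs=[]
for i in(s,t):
    m=cv2.inRange(cv2.cvtColor(i,cv2.COLOR_BGR2HSV),(45,100,40),(80,255,255)); M=cv2.moments(m,True); cs.append((M["m10"]/M["m00"],M["m01"]/M["m00"]))
print("scoop",tri(*cs), "bin centre ~ (430,-235)")
b=cv2.imread("pics/top0.png"); d=cv2.absdiff(b,t).max(2)[90:175,90:560]; print("diff px in bystander strip",(d>60).sum())
a=np.hstack([cv2.resize(s[240:385,255:385],(520,580),interpolation=cv2.INTER_CUBIC)]);cv2.imwrite("pics/f.png",a)
```

```text
scoop (array([ 413.7, -226.3,   37. ]), np.float64(0.7)) bin centre ~ (430,-235)
diff px in bystander strip 0
```

View pics/f.png

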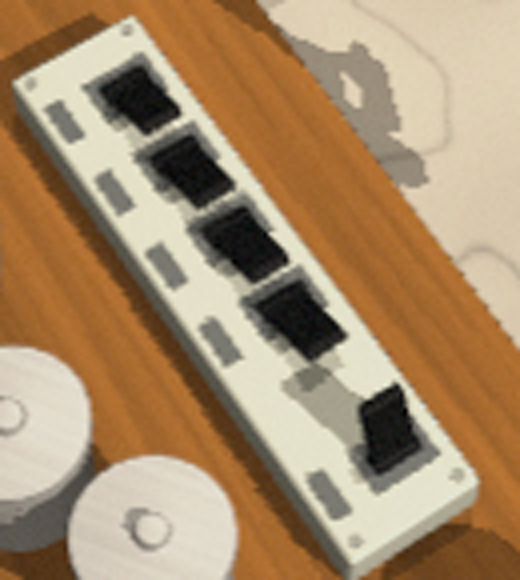

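The crop shows all four close-set paddles laid well over to +y, and the lone one at (387,425) as it was. Handing in.

```bash
python3 -c "
from rig import job
print(job.sign_off())"
```

```text
the job is handed in; nothing more can be done
None
```

The job is done and handed in at about 10 s of the 64 s allowed. The sign-off gives no verdict.

- **Scoop:** I pushed the green scoop square off the plank's front edge with two fingers against its side, and it dropped into the bin. My last two-view measurement puts it at about (414, -226, 37) mm; the bin's centre is at about (430, -235), so it is well inside. It landed upside down.
- **Toggles:** One continuous drag with the shut fingers, tip about 24 mm above the hinges, laid all four close-set toggles over. I ended the drag short of the lone toggle, which is still on. I judged the toggle positions from the images and did not measure their angles.
- **Everything else:** Before and after top views show no change in the strip with the dabba, two canisters, jar, mortar and katori. The tumbler and the third canister were partly or wholly outside that strip, so I only checked them by eye, and they look unmoved. The arm ended clear of everything, with wrist forces of no more than a few newtons in every reading. No checks failed or disagreed.

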